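# Shut the parts drawer and hold the leaf finial over its post for brazing

## Robot

A 6-joint arm with a two-finger parallel gripper is mounted at the origin on the work surface. World frame = base frame: x ahead of the robot, y to its left, z up, the work surface at z = 0. Lengths are in m, angles in degrees, forces in N, time in s.
With the tool pointing down it reaches from about 0.425 to 0.95 m from the base axis. Payload 14.7 kg.
Tool frame: the origin (TCP) lies at the very end of the fingers, on their centre line; the grasp point (between the pads) lies behind it (r.pinch_z is the z of the grasp point in the tool frame, in m); z points along the fingers, y is the direction in which the jaws open and shut (so a half turn about z gives the same grasp; the last joint's range is limited). The gripper opens to 85 mm and grips with 20 to 120 N. Pads are 22 mm wide; open, the fingers measure 114 mm over their backs; the gripper's body (76 mm by 85 mm) begins 54 mm behind the grasp point. The pads swing forward as they close: fully open they stand 13 mm farther back than shut.
Start: joints at [63.163, 27.513, 91.461, -0, 61.026, -2.67], TCP at [0.266, 0.593, 0.231] pointing down, gripper open.
Joint ranges: [-157.49, 157.49], [-46.99, 117.5], [13.45, 153.17], [-89.5, 269.5], [5.16, 153.95], [-167.48, 167.48]. Speed limits (degrees/s): [108.29, 108.29, 136.94, 172.46, 172.46, 172.46].

## Interface

Orientations are given as a 3x3 rotation matrix whose columns are the frame's x, y, z axes.
In Python, from rig import telemetry, capture, order, r gives the robot as it stands.
- The arm moves only by the shell command python3 -m crank 'ROWS' [FORCE]. ROWS is JSON, a list of rows, each a list of 7 numbers: the shift along the tool's x, y, z in mm, then the turn, a rotation vector about the tool's x, y, z in rad, then the finger opening in mm, from 0 to 85.4. A call has 1 to 8 rows; each row shifts and turns the commanded pose from where the row before left it, along the tool's axes as they then stand; what a row does not reach is not made up. A row lasts 1/8 s, in which the tool goes at most 62.5 mm and 10.7 degrees, less where a joint would pass 70% of its speed; a pose out of reach is approached as far as the arm can. A call is refused whole if a number of a shift passes 62.5 or a number of a turn 0.188, either way. A call with a gripper value outside its range is refused whole. The fingers move at their own pace and stop on an object; FORCE is the grip in N (left out, the last holds). Time passes only in rows, so rows that do not move let the fingers close. It gives the time, the measured TCP pose, the force and the opening at its end, in the units of the state.
- telemetry.read_state(): the state, without advancing time (a new reading comes with each control period).
- capture(name): name is "scene" or "top" or "wrist"; returns a dict with "image" (420x560x3 uint8, red, green, blue), "z_map" (420x560 float32, m along the optical axis (not along the pixel's ray), 0 where there is no reading), "vertical_fov" (degrees; the focal length in pixels is half the picture's height over the tangent of half this angle, whatever the lens; pixels are square), "cx", "cy" (the principal point, pixels), "R" (3x3) and "t" (3): a world point X has camera coordinates R X + t. Camera axes: x right, y down, z forward; pixel columns grow to the right and rows downward; lengths in m; the calibration is good to about 2 mm. A picture is of the moment at which its call begins.
- order.finish_job(): hands the job in, once; it reports no verdict.
The state is a dict: "time": time; "q": joint angles; "joint_velocities": joint speeds; "joint_torque": joint torques, N m; "position": TCP position; "orientation": TCP orientation; "contact_force": force on the tool from outside, world axes, zero at the start; "wrist_torque": the same for the moment, N m; "width": finger opening in m.
Only numpy, scipy, OpenCV 4.12 (cv2) and the standard library are available. Lean on these libraries where they do the work, as an engineer would, in place of code of your own. Each camera call takes 0.05 s, during which the arm holds its last target.

## Task

Push the open parts drawer fully home so that no sparks get in, then pick up the copper-leaf finial by its upright bar and carry it over the pliers rack without bumping the rack. Stop with it hovering upright about a centimetre above the top of the grey post block, foot and block lined up edge to edge (either way round), and never press it onto the block. Finish while still holding it there, steady and touching nothing but the gripper; leave the loose die blocks, cup and tin where they are.

Things in the scene. Friction and masses are not known exactly. Their poses are not given: they have to be found in the camera images.
- drawer (a joint): opening of the parts drawer in m: 0 = fully home (seated in its detent against the stop), grows as it comes out of the cabinet. It slides with 1.5 N of friction; over the last 13 mm a sprung detent resists with up to about 3 N more until 6 mm remain; from about 3 mm it draws the drawer in by itself until it sits at 0.
- drawer_front (a point): middle of the flat grey front face of the drawer (166 mm wide, 76 mm high, 12 mm thick), 53 mm above the table. Its own +x axis points into the cabinet, the way the drawer is pushed; the drawer moves with this point. The blue cabinet (170 wide, 170 deep, 100 mm high, fixed, on the table) has its front plane 12 mm behind this point when the drawer is home.
- finial_center (a point): centre, half-way up, of the loose copper-leaf finial (0.2 to 0.4 kg, 90 mm high; this point is 45 mm above its underside). Copper foot plate 70 mm (own x) by 44 mm (own y) by 6 mm; from its middle an upright steel bar 30 mm (x) by 12 mm (y) rises to 90 mm: grip it across its 12 mm (along own y). Two copper scrolls with leaves stand at either end along x, up to 47 mm above the underside; above that only the bar. z is up. Half a turn about z gives the same shape.
- finial: the same finial, origin at the centre of the underside of its foot plate, axes as at its centre
- post_top (a point): centre of the top face of the fixed post block, 50 mm above the table: a grey block 70 mm (own x) by 44 mm (own y), copper-faced on top, on a low steel base plate 100 by 76 by 10 mm. z is up. The finial's foot has the same 70 x 44 outline.
- post: the post block, origin under its centre on the table, axes as at its top
- rack: fixed pliers rack between the finial and the post: a yellow bar 250 mm long (own x) and 44 mm wide on two posts, with four pliers standing through it; 120 mm high in all, at most 60 mm wide (own y). Origin on the table under its middle.
- scrap: fixed grey tray with copper scrap, 190 mm wide (own y), 150 mm deep and 55 mm high; origin on the table 10 mm before the middle of its near side, the tray lies to its own +x
- die_a: loose square steel die block, 85 x 85 x 25 mm, origin under its centre; leave alone
- die_b: another loose die block, 85 x 85 x 25 mm, origin under its centre; leave alone
- cup: loose steel cup, 72 mm across, 75 mm high, origin under its centre; leave alone
- tin: loose round flux tin, 56 mm across, 60 mm high, origin under its centre; leave alone
Mind the look-alikes: they are no part of the job. Leave any black or pink look-alike of the finial alone.

How it is judged (in metres and radians):
On the way, in this order (a step that is already met when the one before it is completed fails the run):
1. the drawer is seated fully home (within 4 mm) (value of joint drawer below 0.004 m), for 0.3 s.
2. the finial is lifted clear above the rack's height, in the gripper (height (world z) of finial above 0.125 m and contact force between finial and the fingers above 1 N), for 0.1 s.
At the end, for the whole second after the job is handed in: Drawer home within 5 mm. The finial is held by the fingers only, still, upright within 0.12 rad, underside 3 to 20 mm above the post's top, centre within 9 mm sideways of the post's, long axis within 0.14 rad of the post's, touching neither post nor rack (value of joint drawer below 0.005 m and z of finial in the frame of post_top between 0.003 and 0.02 m and horizontal distance between finial_center and post_top below 0.009 m and angle between the x axis of finial_center and the x axis of post_top, either way round below 0.14 rad and angle between finial_center's own z axis and vertical below 0.12 rad and contact force between finial and the fingers above 1 N and contact force between finial and post below 0.1 N and contact force between finial and rack below 0.1 N and linear speed of finial below 0.02 m/s); the arm keeps its last pose, push and grip.
It fails at once if the pliers rack is bumped (more than 2 N) (contact force between rack and anything else above 2 N).
It fails at once if the finial is pressed onto the post block (more than 3 N) (contact force between finial and post above 3 N).
It fails at once if a die block, the cup or the tin is moved more than 25 mm (distance of any of die_a, die_b, cup, tin from where it was at the start of the episode above 0.025 m).
It also fails if it takes over 54 s, if anything falls off the work surface, if the arm or the gripper's body presses on something with over 40 N, if the wrist force passes 120 N, or if a joint passes its speed limit or range.

## Working session

There is one attempt and no reset: what is moved stays moved. The work goes in short steps, Python scripts to look and compute and a shell command to move; the robot and the scene stay as the last step left them, time stands still between calls to the robot, and variables do not carry over. Pictures are saved under pics/ and viewed, and the job is handed in when it is done.

```bash
ls; mkdir -p pics; cat > h.py <<'E'
import numpy as np, cv2
from rig import telemetry, capture, order, r
def cam(c):
    f=c["image"].shape[0]/2/np.tan(np.radians(c["vertical_fov"])/2)
    return f,np.array(c["R"]),np.array(c["t"])
def pts(c):
    f,R,t=cam(c); h,w=c["z_map"].shape
    u,v=np.meshgrid(np.arange(w),np.arange(h)); z=c["z_map"]
    P=np.stack([(u-c["cx"])/f*z,(v-c["cy"])/f*z,z],-1)
    W=(P-t)@R
    W[z==0]=np.nan
    return W
def save(c,n): cv2.imwrite("pics/"+n+".png",c["image"][...,::-1])
E
python3 - <<'E'
from h import *
import pickle
for n in ["scene","top","wrist"]:
    c=capture(n); save(c,n+"0"); pickle.dump(c,open(n+"0.pkl","wb"))
    print(n,c["vertical_fov"],c["cx"],c["cy"],(c["z_map"]==0).mean(), (-np.array(c["R"]).T@c["t"]).round(3))
s=telemetry.read_state();print(s,r.pinch_z)
E
```

```text
pics
scene 53.930269318573885 282.29963740826526 212.2041042459812 0.004081632653061225 [1.031 0.032 0.863]
top 56.54143421500602 272.1162308451223 209.16842047611516 0.004107142857142857 [ 0.394 -0.026  0.946]
wrist 70.67624862663871 277.14908877072884 207.79746209967425 0.00407312925170068 [0.202 0.622 0.373]
{'time': 0.15, 'q': array([ 6.31651310e+01,  2.75392495e+01,  9.14856291e+01,  1.60632973e-03,
        6.10233966e+01, -2.67024238e+00]), 'joint_velocities': array([ 0.04282858, -0.10768923, -0.12865409, -0.02022786,  0.06338544,
       -0.0024531 ]), 'joint_torque': array([ 8.14011200e-04, -9.51150656e+01, -4.30456388e+01, -2.47523576e-04,
        8.46327050e-03, -7.92985611e-05]), 'position': array([0.26592751, 0.59279348, 0.23084533]), 'orientation': array([[-9.12367445e-01,  4.09372061e-01, -4.02234889e-04],
       [ 4.09372253e-01,  9.12367146e-01, -7.40755983e-04],
       [ 6.37410942e-05, -8.40505446e-04, -9.99999645e-01]]), 'contact_force': array([0.10661564, 0.06112836, 0.75539738]), 'wrist_torque': array([-0.02573465, -0.01333404, -0.04809942]), 'width': 0.08488954412863367} -0.0187
```

View pics/scene0.png

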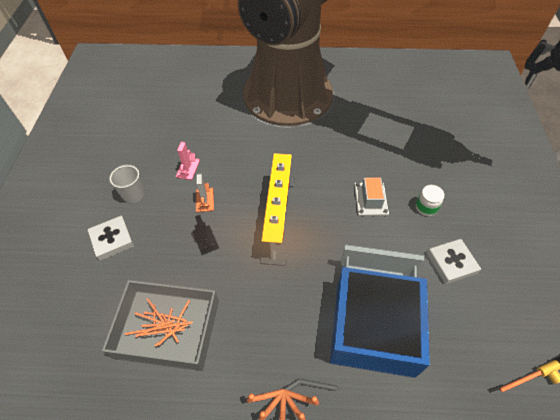

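View pics/top0.png

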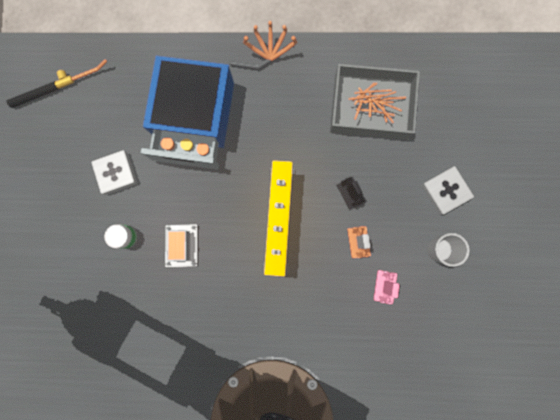

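View pics/wrist0.png

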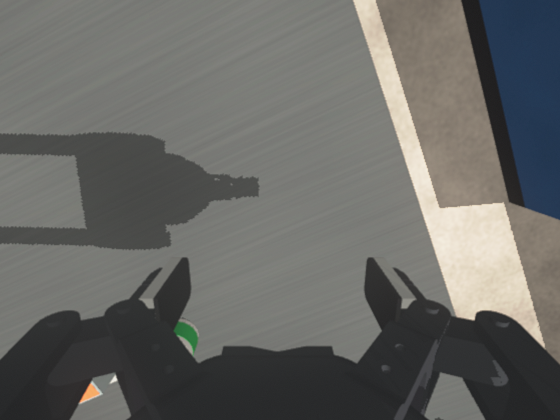

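The scene and top views agree on where things are (top-view pixels):
- **Finial candidates:** copper and steel at (360,242), black at (352,193), pink at (387,287). The description fits the copper one.
- **Other items:** post (181,246), rack (279,218), drawer front (179,156), cabinet (190,95), dies (113,172) and (449,190), cup (452,250), tin (119,237).

Next I'll check the finial in a close crop and measure.

```bash
python3 - <<'E'
from h import *
import pickle
s=pickle.load(open("scene0.pkl","rb"));t=pickle.load(open("top0.pkl","rb"))
a=cv2.resize(s["image"][140:270,150:300],(450,390),interpolation=cv2.INTER_CUBIC)
b=cv2.resize(t["image"][205:280,330:405],(390,390),interpolation=cv2.INTER_CUBIC)[:, :350]
cv2.imwrite("pics/crop.png",np.hstack([a,b])[...,::-1])
def rect(P):
    r_=cv2.minAreaRect((P[:,:2]*1000).astype(np.float32)); return r_
def rep(n,W,m):
    P=W[m]; P=P[~np.isnan(P[:,0])]
    print(n,len(P),"mean",P.mean(0).round(4),"z",np.percentile(P[:,2],[2,50,98]).round(3),"rect",np.round(cv2.boxPoints(rect(P)),0).tolist(),[np.round(x,1) for x in rect(P)])
for nm,c in (("top",t),("scene",s)):
    W=pts(c); hsv=cv2.cvtColor(c["image"],cv2.COLOR_RGB2HSV); H,S,V=[hsv[...,i] for i in range(3)]
    def box(x0,x1,y0,y1): return (W[...,0]>x0)&(W[...,0]<x1)&(W[...,1]>y0)&(W[...,1]<y1)
    print(nm,"table z",np.nanmedian(W[...,2]))
    yel=(H>20)&(H<35)&(S>150)&box(.2,.8,-.2,.2)
    rep("rack yellow",W,yel)
    # region mid-lists
    import itertools
    hi=(W[...,2]>0.012)&(W[...,0]>.3)&(W[...,0]<.95)&(W[...,2]<.14)
    n,l,st,ce=cv2.connectedComponentsWithStats(hi.astype(np.uint8))
    for i in range(1,n):
        if st[i,4]>60: rep("comp%d px%s"%(i,ce[i].round()),W,l==i)
E
```

```text
top table z 0.0007054583389310767
rack yellow 2157 mean [ 0.4614 -0.0094  0.0973] z [0.001 0.1   0.103] rect [[335.0, -26.0], [610.0, -40.0], [612.0, 10.0], [337.0, 25.0]] [array([473.4,  -7.8]), array([ 50.9, 275.4]), np.float64(87.0)]
comp1 px[267.  47.] 836 mean [0.8866 0.0266 0.0361] z [0.013 0.032 0.075] rect [[815.0, 103.0], [888.0, -47.0], [954.0, -15.0], [882.0, 135.0]] [array([884.7,  44. ]), array([ 73.6, 167.3]), np.float64(25.7)]
comp2 px[188. 111.] 8178 mean [0.704  0.203  0.0838] z [0.019 0.101 0.105] rect [[582.0, 138.0], [810.0, 109.0], [832.0, 279.0], [604.0, 308.0]] [array([706.9, 208.5]), array([171.5, 229.9]), np.float64(82.8)]
comp3 px[50. 87.] 793 mean [0.7895 0.573  0.02  ] z [0.012 0.02  0.029] rect [[731.0, 671.0], [848.0, 424.0], [885.0, 442.0], [768.0, 689.0]] [array([807.7, 556.5]), array([ 41.1, 273.1]), np.float64(25.3)]
comp4 px[379.  99.] 1936 mean [ 0.755  -0.2422  0.0397] z [0.014 0.041 0.058] rect [[666.0, -320.0], [818.0, -334.0], [835.0, -144.0], [683.0, -131.0]] [array([ 750.6, -232.3]), array([190.6, 152.9]), np.float64(85.0)]
comp5 px[376. 102.
[... 4640 characters left out ...]
([ 753.3, -232. ]), array([192.2, 151.7]), np.float64(84.7)]
comp29 px[162. 324.] 873 mean [ 0.7556 -0.2331  0.0367] z [0.019 0.039 0.05 ] rect [[702.0, -311.0], [797.0, -314.0], [803.0, -172.0], [707.0, -168.0]] [array([ 752.2, -241. ]), array([142.7,  95.6]), np.float64(87.8)]
comp30 px[539. 374.] 528 mean [0.823  0.5155 0.0186] z [0.013 0.018 0.031] rect [[786.0, 566.0], [854.0, 425.0], [888.0, 441.0], [820.0, 582.0]] [array([837. , 503.4]), array([ 36.9, 156.3]), np.float64(25.8)]
comp31 px[289. 398.] 1186 mean [0.8866 0.0304 0.0341] z [0.013 0.03  0.075] rect [[820.0, 104.0], [893.0, -47.0], [960.0, -15.0], [887.0, 136.0]] [array([890. ,  44.5]), array([ 74.1, 167.7]), np.float64(25.8)]
```

View pics/crop.png

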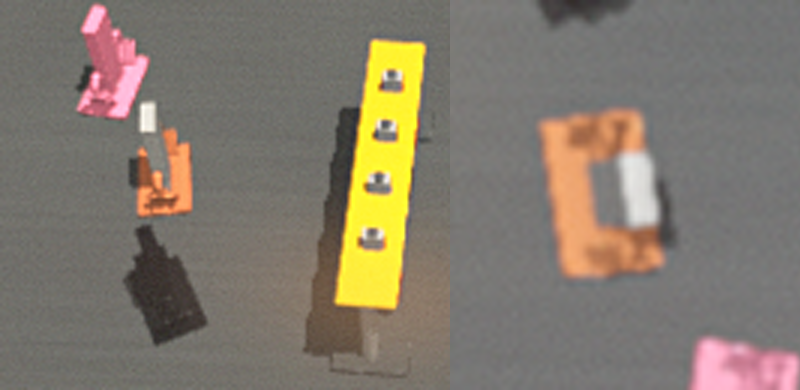

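The crop confirms it: the copper finial with the steel bar is at top (360,242), scene (203,195). The black and pink ones are decoys. Next I'll measure its pose, the post's and the drawer front.

```bash
cat >> h.py <<'E'
def ang(rc):
    b=cv2.boxPoints(rc); e=[b[1]-b[0],b[2]-b[1]]; L=[np.linalg.norm(x) for x in e]
    e=e[int(np.argmax(L))]; a=np.degrees(np.arctan2(e[1],e[0])); return (a+90)%180-90
def rayplane(c,uv,z):
    f,R,t=cam(c); uv=np.asarray(uv,float).reshape(-1,2)
    d=np.c_[(uv[:,0]-c["cx"])/f,(uv[:,1]-c["cy"])/f,np.ones(len(uv))]@R; o=-R.T@t
    return o+d*((z-o[2])/d[:,2])[:,None]
def rp(n,c,m,z):
    "largest blob of mask, cast on plane z, min rect"
    k,l,st,_=cv2.connectedComponentsWithStats(m.astype(np.uint8)); 
    i=1+np.argmax(st[1:,4]); m=l==i
    v,u=np.nonzero(m); P=rayplane(c,np.c_[u,v],z)*1000
    rc=cv2.minAreaRect(P[:,:2].astype(np.float32))
    print(n,st[i,4],"mean",P.mean(0).round(1)[:2],"ctr",np.round(rc[0],1),"size",np.round(rc[1],1),"ang %.1f"%ang(rc)); return m
E
python3 - <<'E'
from h import *
import pickle
for nm in ("top","scene"):
    c=pickle.load(open(nm+"0.pkl","rb"))
    W=pts(c); hsv=cv2.cvtColor(c["image"],cv2.COLOR_RGB2HSV); H,S,V=[hsv[...,i] for i in range(3)]
    X,Y,Z=W[...,0],W[...,1],W[...,2]
    print(nm)
    fin=(X>.36)&(X<.48)&(Y>-.24)&(Y<-.16)
    rp("bartop",c,fin&(Z>.085),.09)
    cop=((H<18)|(H>172))&(S>110)
    rp("foot+all copper",c,fin&cop&(Z<.012),.006)
    rp("fin all z>4mm",c,fin&(Z>.004)&(Z<.012),.006)
    post=(X>.33)&(X<.47)&(Y>.17)&(Y<.28)
    rp("posttop copper",c,post&cop,.05)
    rp("posttop z",c,post&(Z>.044),.05)
    rp("base",c,post&(Z>.005),.01)
    d=(X>.55)&(X<.86)&(Y>.08)&(Y<.33)
    rp("cab top",c,d&(Z>.097)&(X>.62),.1)
    m=rp("front top",c,d&(Z>.084)&(Z<.096),.091)
    m=d&(Z>.02)&(Z<.085)&(X<.62)
    P=W[m]; print("frontpts",len(P),P.mean(0).round(3) if len(P) else 0)
E
```

```text
top
bartop 80 mean [ 415.  -200.4] ctr [ 414.6 -200.5] size [29.1 12.2] ang 7.8
foot+all copper 208 mean [ 413.1 -186.5] ctr [ 413.7 -187.9] size [69.5 23.7] ang 3.9
fin all z>4mm 183 mean [ 412.8 -187.5] ctr [ 412.8 -189.6] size [68.  22.4] ang 7.1
posttop copper 269 mean [396.  226.2] ctr [398.3 227.3] size [57.4 30.1] ang 2.5
posttop z 569 mean [397.9 223.7] ctr [398.7 222.8] size [68.9 44.1] ang 2.7
base 1328 mean [398.  223.9] ctr [398.5 224.3] size [99.3 75.6] ang 2.3
cab top 5394 mean [734.6 204.3] ctr [735.3 204.4] size [170.7 171. ] ang -7.1
front top 417 mean [599.1 219.9] ctr [598.9 221.2] size [166.4  13.9] ang 82.9
frontpts 450 [0.597 0.208 0.052]
scene
bartop 57 mean [ 419.8 -198.9] ctr [ 419.6 -199.1] size [34.4  9.6] ang 8.5
foot+all copper 272 mean [ 422.3 -197.9] ctr [ 418.1 -200.3] size [72.5 44.2] ang 7.9
fin all z>4mm 267 mean [ 422.9 -198.3] ctr [ 419.2 -199.5] size [80.1 46.8] ang 11.3
posttop copper 298 mean [399.6 226.1] ctr [400.3 225.9] size [62.2 36.8] ang 1.0
posttop z 433 mean [405.5 225.4] ctr [405.  225.5] size [71.2 45. ] ang 1.8
base 1077 mean [399.9 226.1] ctr [396.  225.1] size [117.7  76.5] ang 2.3
cab top 7666 mean [744.9 205.6] ctr [740.2 205.2] size [170.  171.3] ang -7.2
front top 507 mean [605.7 223.3] ctr [605.9 221.3] size [164.7  16.7] ang 82.5
frontpts 1123 [0.609 0.218 0.053]
```

```bash
cat >> h.py <<'E'
def goto(x,y,z,yaw_x=None):
    "tool deltas (mm) to world target (m); yaw_x: wished world heading(deg) of tool -x"
    s=telemetry.read_state(); R=np.array(s["orientation"]); 
    d=R.T@(np.array([x,y,z])-s["position"])*1000
    h=np.degrees(np.arctan2(-R[1,0],-R[0,0]))
    print("t %.2f pos %s width %.1f F %s heading -x %.2f"%(s["time"],np.round(s["position"]*1000,1),s["width"]*1000,np.round(s["contact_force"],1),h), "tilt",np.round(R[:2,2],4))
    print("tool delta",d.round(1), "" if yaw_x is None else "turn tool z %.3f rad"%np.radians(-((yaw_x-h+90)%180-90)))
E
python3 -m crank '[[-50,-27,0,0,0,0,0],[-50,-27,0,0,0,0,0],[-50,-27,0,0,0,0,0],[-50,-27,0,0,0,0,0],[-50,-27,0,0,0,0,0],[-50,-27,0,0,0,0,0],[-50,-27,0,0,0,0,0],[-48,-27,0,0,0,0,0]]' 30
python3 -m crank '[[0,0,0,0,0,-0.148,0],[0,0,0,0,0,-0.147,0],[0,0,0,0,0,0,0]]'
python3 -c "
from h import *
goto(.545,.229,.05,-7.15)"
```

```text
time: 1.15
position: [0.5417, 0.2313, 0.2312]
orientation: [[-0.912, 0.41, -0.0], [0.41, 0.912, 0.0], [0.0, 0.0, -1.0]]
contact_force: [0.3, 0.8, -0.4]
width: -0.0001
time: 1.52
position: [0.5407, 0.2328, 0.2311]
orientation: [[-0.992, 0.127, -0.0], [0.127, 0.992, -0.0], [0.0, -0.0, -1.0]]
contact_force: [-0.5, -0.0, -0.1]
width: -0.0002
t 1.52 pos [540.7 232.8 231.1] width -0.2 F [-0.5 -0.  -0.1] heading -x -7.32 tilt [-0.0004 -0.0001]
tool delta [ -4.8  -3.2 181.1] turn tool z -0.003 rad
```

```bash
python3 -m crank '[[0,-3,45,0,0,0,0],[0,0,50,0,0,0,0],[0,0,50,0,0,0,0],[0,0,36,0,0,0,0],[0,0,0,0,0,0,0]]'
python3 -c "
from h import *
goto(.6307,.2184,.05,-7.15)
c=capture('top');save(c,'top1')"
```

```text
time: 2.15
position: [0.5385, 0.2296, 0.0481]
orientation: [[-0.992, 0.129, -0.005], [0.129, 0.992, -0.002], [0.004, -0.002, -1.0]]
contact_force: [0.3, -0.2, 0.1]
width: 0.0
t 2.15 pos [538.5 229.6  48.1] width 0.0 F [ 0.3 -0.2  0.1] heading -x -7.42 tilt [-0.0046 -0.0017]
tool delta [-92.9   0.8  -2.3] turn tool z -0.005 rad
```

View pics/top1.png

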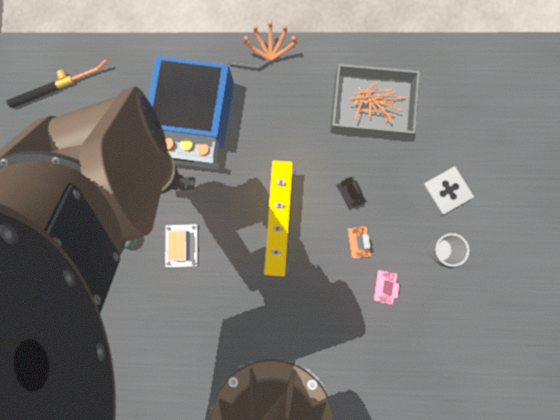

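The gripper is in front of the drawer, with its fingers at about (180,183), and the drawer is untouched. Now I'll push along tool -x.

```bash
python3 -m crank '[[-18,0,0,0,0,0,0],[-18,0,0,0,0,0,0],[-9,0,0,0,0,0,0],[-8,0,0,0,0,0,0],[-8,0,0,0,0,0,0],[-8,0,0,0,0,0,0]]'
python3 -m crank '[[-6,0,0,0,0,0,0],[-6,0,0,0,0,0,0],[0,0,0,0,0,0,0]]'
python3 -m crank '[[-3,0,0,0,0,0,0],[-3,0,0,0,0,0,0],[0,0,0,0,0,0,0]]'
python3 -c "
from h import *
goto(.6307,.2184,.05,-7.15)"
```

```text
time: 2.95
position: [0.6102, 0.2216, 0.0519]
orientation: [[-0.992, 0.127, 0.002], [0.127, 0.992, 0.001], [-0.002, 0.001, -1.0]]
contact_force: [-2.2, 1.4, 8.8]
width: -0.0002
time: 3.32
position: [0.6222, 0.2202, 0.0519]
orientation: [[-0.992, 0.127, 0.002], [0.127, 0.992, 0.001], [-0.002, 0.001, -1.0]]
contact_force: [0.4, 0.8, 7.6]
width: 0.0003
time: 3.7
position: [0.6282, 0.2193, 0.0519]
orientation: [[-0.992, 0.127, 0.003], [0.127, 0.992, 0.001], [-0.003, 0.001, -1.0]]
contact_force: [1.6, -1.6, 5.3]
width: 0.0003
t 3.70 pos [628.2 219.3  51.9] width 0.3 F [ 1.6 -1.6  5.3] heading -x -7.29 tilt [0.0026 0.0007]
tool delta [-2.6 -0.5  1.9] turn tool z -0.002 rad
```

```bash
python3 -c "
from h import *
c=capture('scene');w=capture('wrist')
a=cv2.resize(c['image'][200:390,310:470],(400,475));b=w['image'][:, :]
b=cv2.resize(b,(400,300)); b=np.vstack([b,np.zeros((175,400,3),np.uint8)])
cv2.imwrite('pics/d1.png',np.hstack([a,b])[...,::-1])
W=pts(c);X,Y,Z=[W[...,i] for i in range(3)]
d=(X>.55)&(X<.86)&(Y>.08)&(Y<.33)
rp('cab',c,d&(Z>.097)&(X>.62),.1)
rp('front',c,d&(Z>.084)&(Z<.096),.091)
"
```

```text
cab 13551 mean [390.  332.6] ctr [388.6 352.2] size [305.1 572.8] ang -17.4
front 371 mean [645.3 218. ] ctr [639.6 217.8] size [165.2  21.9] ang 82.7
```

View pics/d1.png

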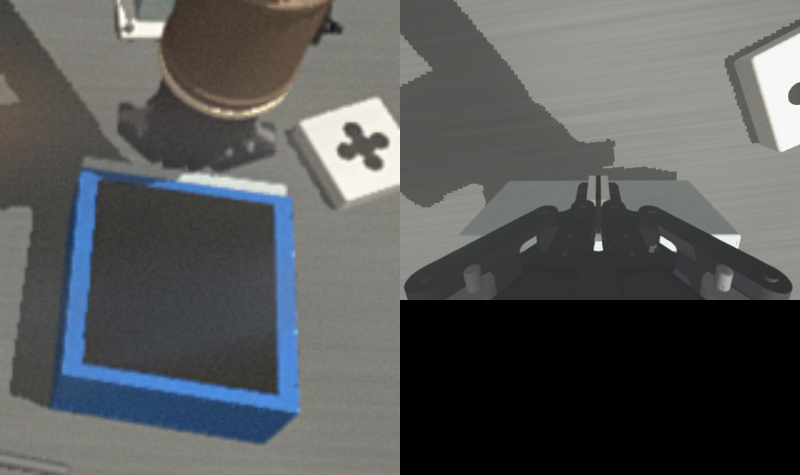

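The drawer front sits almost against the cabinet, with a small gap still showing. I'll keep pushing until it hits the stop.

```bash
python3 -m crank '[[-2,0,0,0,0,0,0],[-2,0,0,0,0,0,0],[0,0,0,0,0,0,0]]'
python3 -m crank '[[-2,0,0,0,0,0,0],[0,0,0,0,0,0,0]]'
python3 -m crank '[[-1,0,0,0,0,0,0],[0,0,0,0,0,0,0]]'
```

```text
time: 4.18
position: [0.6313, 0.2188, 0.0519]
orientation: [[-0.992, 0.127, 0.001], [0.127, 0.992, 0.001], [-0.001, 0.001, -1.0]]
contact_force: [-5.2, 1.3, 10.4]
width: 0.0001
time: 4.42
position: [0.6313, 0.2187, 0.0518]
orientation: [[-0.992, 0.127, -0.002], [0.127, 0.992, 0.0], [0.002, -0.0, -1.0]]
contact_force: [-16.4, 4.6, 19.6]
width: -0.0002
time: 4.68
position: [0.6313, 0.2187, 0.0519]
orientation: [[-0.992, 0.127, -0.004], [0.127, 0.992, 0.0], [0.004, -0.0, -1.0]]
contact_force: [-21.4, 5.2, 24.2]
width: 0.0005
```

It has stalled at x=0.6313 with over 20 N of resistance, so it's against the stop. I'll back off, rise and check.

```bash
python3 -m crank '[[6,0,0,0,0,0,0],[25,0,0,0,0,0,0],[25,0,-20,0,0,0,0],[0,0,-50,0,0,0,85],[0,0,-50,0,0,0,85],[0,0,-40,0,0,0,85],[0,0,0,0,0,0,85]]'
python3 -c "
from h import *
c=capture('scene');save(c,'s2')
W=pts(c);X,Y,Z=[W[...,i] for i in range(3)]
d=(X>.55)&(X<.86)&(Y>.08)&(Y<.33)
rp('front',c,d&(Z>.084)&(Z<.096),.091)
rp('cab',c,d&(Z>.097)&(Z<.104)&(X>.65),.1)
m=d&(Z>.02)&(Z<.104); rp('whole',c,m,.1)
P=W[m]; print(cv2.minAreaRect((P[:,:2]*1000).astype(np.float32)))
goto(.417,-.2,.2,8)"
```

```text
time: 5.55
position: [0.5801, 0.2258, 0.2145]
orientation: [[-0.992, 0.127, 0.006], [0.127, 0.992, 0.002], [-0.006, 0.003, -1.0]]
contact_force: [-0.6, -0.5, -0.5]
width: 0.0722
front 260 mean [647.1 218.2] ctr [647.1 216.9] size [165.    7.1] ang 82.8
cab 7002 mean [745.6 205.9] ctr [740.2 205.3] size [170.  171.1] ang -7.2
whole 8571 mean [753.6 201.7] ctr [746.4 202. ] size [174.8 198.5] ang -7.2
((733.6382446289062, 206.24188232421875), (170.61695861816406, 183.97940063476562), 82.79076385498047)
t 5.60 pos [579.1 225.5 212.3] width 79.2 F [ 0.5 -0.8 -0.8] heading -x -7.28 tilt [0.0034 0.0011]
tool delta [ 106.9 -442.6   11.3] turn tool z -0.267 rad
```

View pics/s2.png

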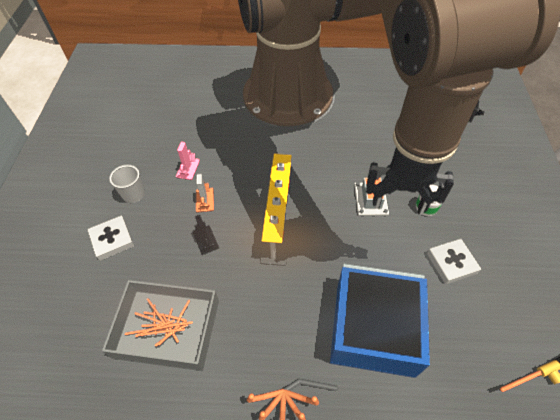

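The drawer front is now flush with the cabinet at (380,270). The overall depth is 184 mm against about 182 mm when home, so the drawer is home. Now over the rack (120 mm high) at z≈0.21 to the finial.

```bash
python3 -m crank '[[13,-55,0,0,0,0,85],[13,-55,0,0,0,0,85],[13,-55,0,0,0,0,85],[13,-55,0,0,0,0,85],[13,-55,0,0,0,0,85],[13,-55,0,0,0,0,85],[13,-55,0,0,0,0,85],[16,-57,0,0,0,0,85]]'
python3 -m crank '[[0,0,0,0,0,-0.134,85],[0,0,0,0,0,-0.133,85],[0,0,0,0,0,0,85]]'
python3 -c "
from h import *
goto(.417,-.2,.051,8)
c=capture('wrist');save(c,'w3')
f,R,t=cam(c)
P=R@np.array([.417,-.2,.09])+t; print('bar top px',f*P[:2]/P[2]+[c['cx'],c['cy']])
W=pts(c);X,Y,Z=[W[...,i] for i in range(3)]
fin=(X>.36)&(X<.48)&(Y>-.24)&(Y<-.16)
rp('bartop',c,fin&(Z>.084)&(Z<.1),.09)
hsv=cv2.cvtColor(c['image'],cv2.COLOR_RGB2HSV); H,S=hsv[...,0],hsv[...,1]
rp('foot',c,fin&(Z>.002)&(Z<.012)&(((H<18)|(H>172))&(S>110)),.006)
"
```

```text
time: 6.6
position: [0.4148, -0.201, 0.2095]
orientation: [[-0.992, 0.126, -0.001], [0.126, 0.992, 0.001], [0.001, 0.0, -1.0]]
contact_force: [1.4, -0.1, -0.0]
width: 0.0854
time: 6.98
position: [0.4154, -0.1996, 0.2095]
orientation: [[-0.99, -0.138, -0.001], [-0.138, 0.99, 0.001], [0.001, 0.001, -1.0]]
contact_force: [0.6, 0.2, -0.3]
width: 0.0849
t 6.97 pos [ 415.4 -199.6  209.5] width 84.9 F [ 0.6  0.2 -0.3] heading -x 7.96 tilt [-0.0013  0.0007]
tool delta [ -1.7  -0.7 158.5] turn tool z -0.001 rad
bar top px [276.64088527 202.46229435]
bartop 412 mean [ 417.2 -199.7] ctr [ 417.2 -199.6] size [29.5 11.2] ang 7.9
foot 770 mean [ 415.8 -208.8] ctr [ 417.6 -199.9] size [69.3 43.5] ang 8.9
```

View pics/w3.png

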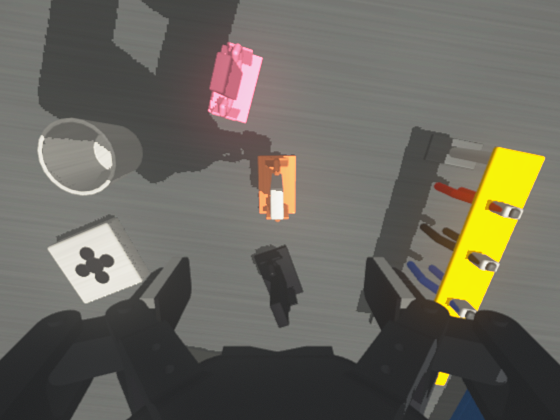

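The wrist view shows the copper finial centred between the fingers at (277,190). Its bar is at (0.4172, -0.1997) with yaw 8°, matching the other views. I'll descend and grip.

```bash
python3 -m crank '[[-2,0,45,0,0,0,85],[0,0,50,0,0,0,85],[0,0,40,0,0,0,85],[0,0,21,0,0,0,85],[0,0,0,0,0,0,85]]'
python3 -c "
from h import *
goto(.4172,-.1997,.053,8)
c=capture('wrist');save(c,'w4')"
python3 -m crank '[[0,0,0,0,0,0,0],[0,0,0,0,0,0,0],[0,0,0,0,0,0,0],[0,0,0,0,0,0,0],[0,0,0,0,0,0,0],[0,0,0,0,0,0,0]]' 60
python3 -c "
from h import *
goto(.4172,-.1997,.053,8)"
```

```text
time: 7.65
position: [0.417, -0.1985, 0.0529]
orientation: [[-0.99, -0.138, -0.003], [-0.138, 0.99, 0.002], [0.003, 0.002, -1.0]]
contact_force: [0.4, 0.2, -0.5]
width: 0.0851
t 7.65 pos [ 417.  -198.5   52.9] width 85.1 F [ 0.4  0.2 -0.5] heading -x 7.92 tilt [-0.0031  0.0017]
tool delta [-0.  -1.2 -0.1] turn tool z -0.001 rad
time: 8.45
position: [0.4182, -0.1996, 0.0547]
orientation: [[-0.99, -0.14, 0.001], [-0.14, 0.99, -0.0], [-0.0, -0.0, -1.0]]
contact_force: [-1.3, 0.5, 9.2]
width: 0.0111
t 8.45 pos [ 418.2 -199.6   54.7] width 11.1 F [-1.3  0.5  9.2] heading -x 8.03 tilt [ 0.0005 -0.0004]
tool delta [1.  0.  1.7] turn tool z 0.001 rad
```

View pics/w4.png

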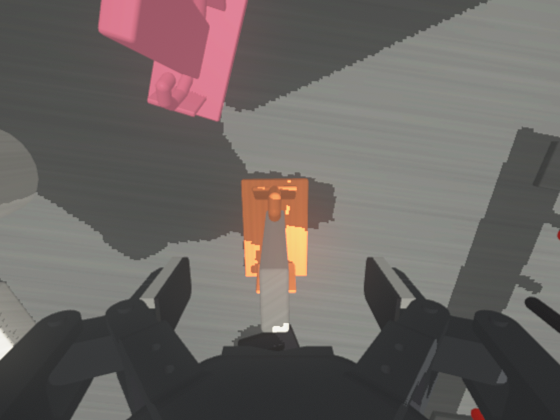

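The bar was between the pads before closing, and the fingers stopped on it at 11 mm. I'll lift straight up and check the grasp.

```bash
python3 -m crank '[[0,0,-15,0,0,0,0],[0,0,-35,0,0,0,0],[0,0,-45,0,0,0,0],[0,0,-45,0,0,0,0],[0,0,-35,0,0,0,0],[0,0,-10,0,0,0,0],[0,0,0,0,0,0,0]]' 60
python3 -c "
from h import *
goto(.401,.2245,.24,2.3)
c=capture('scene');save(c,'s5')"
```

```text
time: 9.32
position: [0.4179, -0.1994, 0.239]
orientation: [[-0.99, -0.14, 0.0], [-0.14, 0.99, -0.0], [-0.0, -0.0, -1.0]]
contact_force: [0.3, 0.2, -4.5]
width: 0.0115
t 9.32 pos [ 417.9 -199.4  239. ] width 11.5 F [ 0.3  0.2 -4.5] heading -x 8.03 tilt [ 0.0002 -0.0001]
tool delta [-42.4 422.1  -1. ] turn tool z 0.100 rad
```

View pics/s5.png

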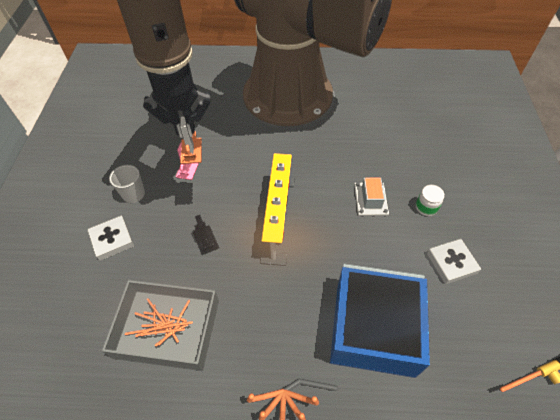

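The finial is held upright at (190,150), clear of the pink decoy. The underside is at about 0.184 m, so I'll cross the rack in an arc that bows outward to stay within reach.

```bash
python3 -m crank '[[-10,20,0,0,0,0,0],[-17,38,0,0,0,0,0],[-17,38,0,0,0,0,0],[-17,38,0,0,0,0,0],[-17,38,0,0,0,0,0],[-2,38,0,0,0,0,0],[6,38,0,0,0,0,0],[7,38,0,0,0,0,0]]' 60
python3 -m crank '[[7,38,0,0,0,0,0],[7,38,0,0,0,0,0],[7,38,0,0,0,0,0],[3,20,0,0,0,0,0],[0,0,0,0,0,0.1,0],[0,0,0,0,0,0,0],[0,0,0,0,0,0,0]]' 60
python3 -c "
from h import *
goto(.401,.2245,.15,2.3)
c=capture('scene');save(c,'s6')
c=capture('wrist');save(c,'w6')"
```

```text
time: 10.38
position: [0.4432, 0.0942, 0.2375]
orientation: [[-0.99, -0.14, -0.003], [-0.14, 0.99, -0.0], [0.003, 0.0, -1.0]]
contact_force: [0.3, 0.1, -3.0]
width: 0.0113
time: 11.25
position: [0.4016, 0.2221, 0.2384]
orientation: [[-0.999, -0.042, -0.001], [-0.042, 0.999, -0.001], [0.001, -0.001, -1.0]]
contact_force: [-0.3, -0.4, -2.7]
width: 0.0109
t 11.25 pos [401.6 222.1 238.4] width 10.9 F [-0.3 -0.4 -2.7] heading -x 2.40 tilt [-0.0014 -0.0007]
tool delta [ 0.4  2.5 88.4] turn tool z 0.002 rad
```

View pics/s6.png

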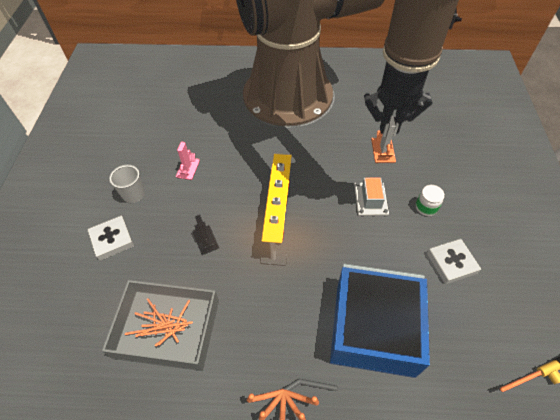

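View pics/w6.png

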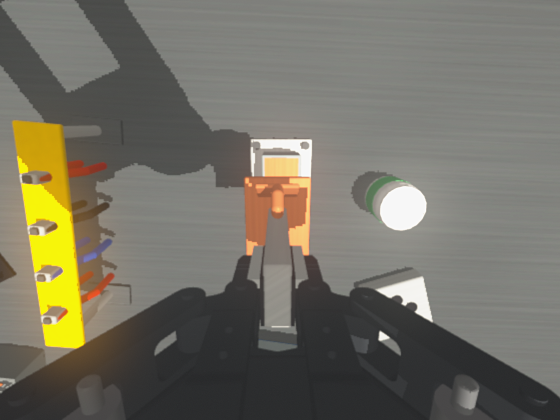

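The finial hangs above the post and slightly offset: in the wrist view the foot is at (278,215) and the post behind it at (281,160). I'll go down part way and re-measure the two together.

```bash
python3 -m crank '[[0,2.5,20,0,0,0,0],[0,0,40,0,0,0,0],[0,0,28,0,0,0,0],[0,0,10,0,0,0,0],[0,0,0,0,0,0,0],[0,0,0,0,0,0,0]]' 60
python3 - <<'E'
from h import *
import pickle
goto(.401,.2245,.115,2.3)
for n in ("scene","wrist"):
    c=capture(n); save(c,n+"7"); pickle.dump(c,open(n+"7.pkl","wb"))
    W=pts(c);X,Y,Z=[W[...,i] for i in range(3)]
    b=(X>.34)&(X<.47)&(Y>.16)&(Y<.3)
    hsv=cv2.cvtColor(c['image'],cv2.COLOR_RGB2HSV); H,S=hsv[...,0],hsv[...,1]; cop=((H<18)|(H>172))&(S>110)
    m=b&cop&(Z>.07)&(Z<.1); print(n,"hist",np.histogram(Z[b],bins=np.arange(0,.2,.01))[0])
    zz=np.median(Z[b&cop&(Z>.075)&(Z<.1)]); print("foot top z",zz)
    rp("foot",c,b&cop&(abs(Z-zz)<.005),zz)
    rp("posttop",c,b&(Z>.044)&(Z<.055),.05)
    rp("base",c,b&(Z>.005)&(Z<.055),.01)
E
python3 -c "
import cv2,numpy as np
a=cv2.imread('pics/scene7.png')[80:240,310:470];b=cv2.imread('pics/wrist7.png')[60:320,150:410]
cv2.imwrite('pics/c7.png',np.hstack([cv2.resize(a,(400,400)),cv2.resize(b,(400,400))]))"
```

```text
time: 12.1
position: [0.4025, 0.2252, 0.1422]
orientation: [[-0.999, -0.04, 0.001], [-0.04, 0.999, 0.001], [-0.001, 0.001, -1.0]]
contact_force: [-0.3, -0.6, -2.2]
width: 0.0115
t 12.10 pos [402.5 225.2 142.2] width 11.5 F [-0.3 -0.6 -2.2] heading -x 2.31 tilt [0.0014 0.0006]
tool delta [ 1.6 -0.7 27.2] turn tool z 0.000 rad
scene hist [958 289  63  64 120 154   0   0  17 280  52  46  28  35  24  52  53  93
  58]
foot top z 0.09401340393567098
foot 231 mean [413.1 217.3] ctr [405.7 224.5] size [69.9 44.6] ang 1.8
posttop 252 mean [417.6 222.1] ctr [405.  225.2] size [71.2 45.6] ang 1.8
base 885 mean [409.2 222.9] ctr [396.1 223.8] size [117.9  78.8] ang 2.6
wrist hist [5525 1290   63  101  322  275    0    0   26 3079  170  361  290  340
  288  643  816 2794 1521]
foot top z 0.09344657299132654
foot 1634 mean [389.8 212.5] ctr [394.9 224.2] size [55.6 41.9] ang 2.4
posttop 568 mean [370.3 225.3] ctr [370.1 225.4] size [ 8.  43.2] ang -87.7
base 3559 mean [378.3 226.8] ctr [401.4 226.4] size [99.2 75.4] ang 2.2
```

View pics/c7.png

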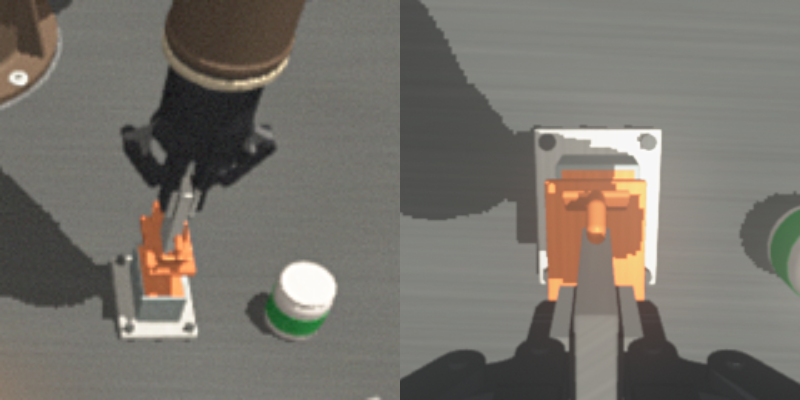

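Scene-camera centres:

| | x (mm) | y (mm) | yaw |
|---|---|---|---|
| Foot | 405.7 | 224.5 | 1.8° |
| Post | 405.0 | 225.2 | 1.8° |

The underside is at about 0.088 m. I'll shift about 1 mm in y and go down 26 mm.

```bash
python3 -m crank '[[1,1,8,0,0,0,0],[0,0,8,0,0,0,0],[0,0,6,0,0,0,0],[0,0,4,0,0,0,0],[0,0,0,0,0,0,0],[0,0,0,0,0,0,0],[0,0,0,0,0,0,0],[0,0,0,0,0,0,0]]' 60
python3 - <<'E'
from h import *
goto(.401,.2245,.115,2.3)
for n in ("scene","wrist"):
    c=capture(n); save(c,n+"8")
    W=pts(c);X,Y,Z=[W[...,i] for i in range(3)]
    b=(X>.34)&(X<.47)&(Y>.16)&(Y<.3)
    hsv=cv2.cvtColor(c['image'],cv2.COLOR_RGB2HSV); H,S=hsv[...,0],hsv[...,1]; cop=((H<18)|(H>172))&(S>110)
    zz=np.median(Z[b&cop&(Z>.058)&(Z<.075)]); print("foot top z",zz)
    rp("foot",c,b&cop&(abs(Z-zz)<.005),zz)
    rp("posttop",c,b&(Z>.044)&(Z<.055),.05)
    rp("base",c,b&(Z>.005)&(Z<.055),.01)
    if n=="scene":
        d=(X>.55)&(X<.86)&(Y>.08)&(Y<.33); m=d&(Z>.02)&(Z<.104)
        print("drawer+cab",cv2.minAreaRect((W[m][:,:2]*1000).astype(np.float32)))
E
python3 -c "
import cv2,numpy as np
a=cv2.imread('pics/scene8.png')[80:240,310:470];b=cv2.imread('pics/wrist8.png')[60:320,150:410]
cv2.imwrite('pics/c8.png',np.hstack([cv2.resize(a,(400,400)),cv2.resize(b,(400,400))]))"
```

```text
time: 13.2
position: [0.4009, 0.226, 0.1155]
orientation: [[-0.999, -0.04, 0.0], [-0.04, 0.999, 0.0], [-0.0, 0.0, -1.0]]
contact_force: [0.2, 1.5, -3.5]
width: 0.0111
t 13.20 pos [400.9 226.  115.5] width 11.1 F [ 0.2  1.5 -3.5] heading -x 2.30 tilt [0.0003 0.0001]
tool delta [-0.1 -1.5  0.5] turn tool z 0.000 rad
foot top z 0.06708363180689123
foot 249 mean [409.3 221.6] ctr [402.7 225.4] size [70.9 44.6] ang 1.8
posttop 119 mean [425.6 220.8] ctr [406.2 225.2] size [74.3 44.1] ang 2.8
base 737 mean [414.6 220.4] ctr [396.1 224.9] size [118.   76.5] ang 2.7
drawer+cab ((733.5579833984375, 206.61146545410156), (171.2222900390625, 184.12850952148438), 82.75611114501953)
foot top z 0.06662978944485068
foot 1575 mean [388.9 212.6] ctr [393.5 224.9] size [54.9 41.9] ang 2.3
posttop 177 mean [366.9 224.8] ctr [366.9 225.2] size [ 1.4 42.5] ang -87.7
base 4226 mean [382.4 226.1] ctr [400.9 226.4] size [99.2 75.3] ang 2.2
```

View pics/c8.png

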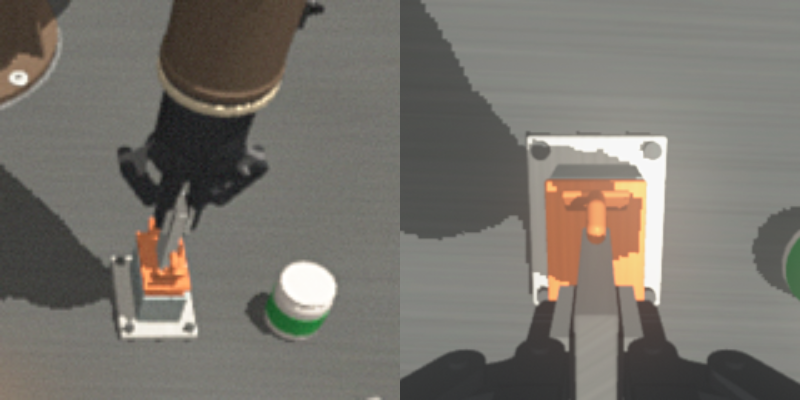

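In both views the foot sits squarely over the block, about 11 mm above it. I'll let it settle briefly, then hand in.

```bash
python3 -m crank '[[-1,0,0,0,0,0,0],[0,0,0,0,0,0,0],[0,0,0,0,0,0,0],[0,0,0,0,0,0,0],[0,0,0,0,0,0,0],[0,0,0,0,0,0,0]]' 60
python3 -c "
from h import *
goto(.401,.2245,.115,2.3)
print(order.finish_job())
goto(.401,.2245,.115,2.3)"
```

```text
time: 14.05
position: [0.4018, 0.226, 0.1153]
orientation: [[-0.999, -0.04, -0.0], [-0.04, 0.999, -0.0], [0.0, -0.0, -1.0]]
contact_force: [0.2, 0.5, -3.6]
width: 0.0111
t 14.05 pos [401.8 226.  115.3] width 11.1 F [ 0.2  0.5 -3.6] heading -x 2.30 tilt [-0. -0.]
tool delta [ 0.8 -1.4  0.3] turn tool z 0.000 rad
the job is handed in; nothing more can be done
None
the job is handed in; nothing more can be done
```

The job is handed in, at about 14 s of the 54 s allowed; the system gave no verdict. I pushed the drawer home, then gripped the copper finial by its bar and carried it over the rack with its underside at about 0.18 m. It is now held hovering over the post block.

**Last checks:**
- **Drawer:** it stopped against over 20 N of resistance. Drawer and cabinet together measured 184 mm deep, against about 182 mm expected when home and about 230 mm before the push.
- **Height:** the foot's underside is about 11 mm above the block.
- **Line-up:** the centres agree to about 1 mm across. Along the length, the scene camera put the foot about 2–3 mm short of the post, while the wrist camera showed the edges flush to about 1 mm. I moved it 1 mm that way before handing in and took no picture after that.
- **Angle:** foot and post agree within about 1°, and the gripper is vertical.
- **Grip and contact:** the fingers are closed on the bar at 11 mm with a 60 N grip. The wrist force shows little more than the finial's weight, so nothing suggests contact with the post.

**Disagreements and gaps:**
- **Camera offset:** the scene and top cameras differed by about 4–5 mm in x, so I did the final line-up by comparing foot and post within the same picture.
- **Vertical force:** the wrist also read up to 24 N upward while I was pushing the drawer. I put that down to friction and did not confirm it.
- **Loose items:** the die blocks, cup and tin looked undisturbed in the pictures, but I did not measure them again at the end.

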